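Tip the used muddlers out of the divided dish

TASK

Pick up the divided olive dish by its brass handle, turn it so that only the half with the used wooden muddlers faces downhill, and tip it over the cream tub so that both wooden muddlers go into the tub while both clean steel ones stay in their half of the dish. Then set the dish gently, level and centred, on the plate of the round display riser and let go. Leave the bottles, jigger and strainer where they are.

Things in the scene. Friction and masses are not known exactly. Their poses are not given: they have to be found in the camera images.
- dish_center (a point): Centre (40 mm above the underside) of the olive ceramic dish, 160 mm (its x) by 140 mm (its y), about 0.4 kg empty, loose, starting flat on the shelf at any yaw. A divider 8 mm thick, 41 mm high, runs along its y axis through the centre and parts it into two halves: -x (wooden muddlers) and +x (steel muddlers). The y sides have walls 30 mm high.
- dish_handle (a point): Grip point of the dish's brass handle bar, 65 mm above the underside, over the centre. The bar stands on the divider: 14 mm thick (along the dish's x), 50 mm long (along y), from 40 to 85 mm above the underside. Grip it with the fingers closing along the dish's x.
- dish_lip (a point): Middle of the lip of the wooden muddlers' half, at x = -80 mm, 17 mm above the underside. Both halves alike: the floor is 6 mm thick and flat out to 59 mm from the centre, then a ramp rises 11 mm to the lip (27 deg). Muddlers roll out over it when the dish is tipped clearly more than 27 deg that way; 45 deg does it well.
- dish: The same dish; origin at the centre of its underside, same axes.
- wood1_center (a point): First used wooden (brown) muddler, a plain round rod 100 mm long and 24 mm in diameter with two dark brown bands; point at its middle; its y axis runs along the rod. It starts lying loose in the dish's -x compartment, roughly parallel to the divider, and rolls freely.
- wood2_center (a point): Second used wooden (brown) muddler, a plain round rod 100 mm long and 24 mm in diameter with two dark brown bands; point at its middle; its y axis runs along the rod. It starts lying loose in the dish's -x compartment, roughly parallel to the divider, and rolls freely.
- steel1_center (a point): First clean steel (silver) muddler, a plain round rod 100 mm long and 24 mm in diameter with two dark bands; point at its middle; its y axis runs along the rod. It starts lying loose in the dish's +x compartment, roughly parallel to the divider, and rolls freely.
- steel2_center (a point): Second clean steel (silver) muddler, a plain round rod 100 mm long and 24 mm in diameter with two dark bands; point at its middle; its y axis runs along the rod. It starts lying loose in the dish's +x compartment, roughly parallel to the divider, and rolls freely.
- tub: Cream rectangular open tub fixed to the shelf, outside 220 mm (its x) by 200 mm (its y), 45 mm high, walls and floor 5 mm; origin at the centre of its underside.
- riser: Round display riser fixed to the shelf; origin under the centre of its foot. Over it, centred, a level round plate 150 mm in diameter whose black pad gives softly, 1 mm per 3 N, at most 6 mm. The pad top was left 50 to 80 mm above the shelf: this height is not reported and must be felt for. The plate itself stays put. Do not drop the dish on it or press hard.
- bottle1: Empty amber glass bottle, 62 mm in diameter, 153 mm high, standing loose; origin under its centre. Leave it alone.
- bottle2: Another such amber bottle. Leave it alone.
- jigger: Pewter double-cone jigger, 48 mm in diameter, 80 mm high, standing loose; origin under its centre. Leave it alone.
- strainer: Chrome cocktail strainer lying flat, loose, 200 mm long along its y, 80 mm wide at its head (+y), 12 mm high; origin under its middle. Leave it alone.
Not all that is in view belongs to the job. Of the things that look like the dish, the larger one is meant.

How it is judged (in metres and radians):
On the way, in this order (a step that is already met when the one before it is completed fails the run):
1. the dish is tipped over the tub, with the steel muddlers still in their half (angle between dish_center's own z axis and vertical above 0.35 rad and horizontal distance between dish_center and tub below 0.2 m and height (world z) of dish above 0.03 m and x of steel1_center in the frame of dish_center between 0 and 0.08 m and y of steel1_center in the frame of dish_center between -0.07 and 0.07 m and z of steel1_center in the frame of dish_center between -0.04 and 0.03 m and x of steel2_center in the frame of dish_center between 0 and 0.08 m and y of steel2_center in the frame of dish_center between -0.07 and 0.07 m and z of steel2_center in the frame of dish_center between -0.04 and 0.03 m), for 0.05 s.
2. both wooden muddlers lie in the tub, the steel ones in the dish (x of wood1_center in the frame of tub between -0.11 and 0.11 m and y of wood1_center in the frame of tub between -0.1 and 0.1 m and z of wood1_center in the frame of tub between 0 and 0.05 m and x of wood2_center in the frame of tub between -0.11 and 0.11 m and y of wood2_center in the frame of tub between -0.1 and 0.1 m and z of wood2_center in the frame of tub between 0 and 0.05 m and x of steel1_center in the frame of dish_center between 0 and 0.08 m and y of steel1_center in the frame of dish_center between -0.07 and 0.07 m and z of steel1_center in the frame of dish_center between -0.04 and 0.03 m and x of steel2_center in the frame of dish_center between 0 and 0.08 m and y of steel2_center in the frame of dish_center between -0.07 and 0.07 m and z of steel2_center in the frame of dish_center between -0.04 and 0.03 m), for 0.2 s.
At the end, for the whole second after the job is handed in: Both wooden muddlers lie in the tub, both steel ones in their own half of the dish, and the dish rests released and still on the riser's plate, within 20 mm of its centre and level within 4 degrees (all of step 2 and horizontal distance between dish_center and riser below 0.02 m and angle between dish_center's own z axis and vertical below 0.07 rad and height (world z) of dish above 0.04 m and contact force between dish and riser above 1.5 N and linear speed of dish below 0.02 m/s); the robot touches nothing.
It fails at once if the dish is set down hard or pressed on the riser (over 45 N) (contact force between dish and riser above 45 N).
It fails at once if the dish is dropped onto the riser (falls or is moved faster than 0.3 m/s close over it) (horizontal distance between dish_center and riser below 0.06 m and height (world z) of dish below 0.1 m and linear speed of dish above 0.3 m/s).
It fails at once if a bottle, the jigger or the strainer is displaced by more than 25 mm or upset (distance of any of bottle1, bottle2, jigger, strainer from where it was at the start of the episode above 0.025 m or angle between any of bottle1, bottle2, jigger, strainer's own z axis and vertical above 0.5 rad).
It fails at once if a wooden muddler falls beside the tub onto the shelf, or a steel one leaves the dish for the tub ((height (world z) of wood1_center below 0.03 m and horizontal distance between wood1_center and tub above 0.16 m and distance between wood1_center and dish_center above 0.12 m) or (height (world z) of wood2_center below 0.03 m and horizontal distance between wood2_center and tub above 0.16 m and distance between wood2_center and dish_center above 0.12 m) or distance between any of steel1_center, steel2_center and dish_center above 0.12 m).
It also fails if it takes over 64 s, if anything falls off the work surface, if the arm or the gripper's body presses on something with over 40 N, if the wrist force passes 120 N, or if a joint passes its speed limit or range.

ROBOT

A 6-joint arm with a two-finger parallel gripper is mounted at the origin on the work surface. World frame = base frame: x ahead of the robot, y to its left, z up, the work surface at z = 0. Lengths are in m, angles in degrees, forces in N, time in s.
With the tool pointing down it reaches from about 0.3 to 0.75 m from the base axis. Payload 8.5 kg.
Tool frame: the origin (TCP) lies on the mounting face of the last link; the fingertips stand 173 mm ahead of it and the grasp point (between the pads) lies 155 mm ahead of it (env.tips_ahead is the distance from the TCP to the fingertips, in m); z points along the fingers, x is the direction in which the jaws open and shut, and the axes are right-handed (so a half turn about z gives the same grasp; the last joint's range is limited). The gripper opens to 85 mm and grips with 20 to 120 N. Pads are 22 mm wide; open, the fingers measure 114 mm over their backs; the gripper's body (76 mm by 85 mm) begins 54 mm behind the grasp point. The pads swing forward as they close: fully open they stand 13 mm farther back than shut.
Start: joints at [-75.59, 21.807, 74.336, -0, 83.858, -12.336], TCP at [0.248, -0.491, 0.405] pointing down, gripper open.
Joint ranges: [-178.18, 178.18], [-50.72, 133.34], [12.68, 142.11], [-81.47, 261.47], [9.98, 163.14], [-165.26, 165.26]. Speed limits (degrees/s): [136.94, 136.94, 180, 180, 180, 180].

INTERFACE

Orientations are given as a 3x3 rotation matrix whose columns are the frame's x, y, z axes.
In Python, from rig import env gives the robot as it stands. The module is installed in compiled form; this text tells all that it offers.
- The arm moves only by the tool step_arm, never from a script. Its argument "increments" is a list of rows, each an object of numbers: "x", "y", "z": the shift along the tool's x, y, z in cm; "wx", "wy", "wz": the turn, a rotation vector about the tool's x, y, z in rad; "gripper": the finger opening in cm, from 0 to 8.54. A call has 1 to 20 rows; each row shifts and turns the commanded pose from where the row before left it, along the tool's axes as they then stand; what a row does not reach is not made up. A row lasts 1/10 s, in which the tool goes at most 50 mm and 8.59 degrees, less where a joint would pass 70% of its speed; a pose out of reach is approached as far as the arm can. A call with a gripper value outside its range is refused whole. The fingers move at their own pace and stop on an object; "newtons" is the grip in N (left out, the last holds). Time passes only in rows, so rows that do not move let the fingers close. It gives the time, the measured TCP pose, the force and the opening at its end, in the units of the state.
- env.observe(): the state, without advancing time (a new reading comes with each control period).
- env.get_image(name): name is "side" or "top"; returns a dict with "color" (480x640x3 uint8, blue, green, red), "camera_matrix" (3x3 intrinsics, pixels), "distortion" ([k1, k2, p1, p2, k3] as OpenCV has them; the pictures are not rectified), "rvec" (rotation vector, rad) and "tvec" (3), from world to camera coordinates, as OpenCV has them. Camera axes: x right, y down, z forward; pixel columns grow to the right and rows downward; lengths in m; the calibration is good to about 2 mm. A picture is of the moment at which its call begins. There is no depth.
- env.close_job(): hands the job in, once; it reports no verdict.
The state is a dict: "time_s": time; "q": joint angles; "qvel": joint speeds; "joint_efforts": joint torques, N m; "position": TCP position; "tool_rot": TCP orientation; "ft_force": force on the tool from outside, world axes, zero at the start; "wrist_torque": the same for the moment, N m; "grip_width": finger opening in m.
Only numpy, scipy, OpenCV 4.12 (cv2) and the standard library are available. Lean on these libraries where they do the work, as an engineer would, in place of code of your own. Each camera call takes 0.05 s, during which the arm holds its last target. There are 200 camera calls.

## Working session

There is one attempt and no reset: what is moved stays moved. The work goes in short steps, Python scripts to look and compute and a tool call to move; the robot and the scene stay as the last step left them, time stands still between calls to the robot, and variables do not carry over. Pictures are saved under pics/ and viewed, about 8 in all and at most 12, crops included, and the job is handed in when it is done.

Besides the shell and the picture viewer there is one more tool, called after "Emit:" as a command line: name --argument value ..., lists and objects as JSON in quotes. step_arm: Moves the arm, as the interface text tells. Its arguments: {"type":"object","properties":{"increments":{"type":"array"},"newtons":{"type":"number"}},"required":["increments"]}

```bash
mkdir -p pics; cat > h.py <<'E'
import numpy as np, cv2
from rig import env
def ray(im,uv):
    R=cv2.Rodrigues(np.array(im["rvec"],float))[0]; t=np.array(im["tvec"],float).ravel()
    n=cv2.undistortPoints(np.array(uv,float).reshape(-1,1,2),np.array(im["camera_matrix"],float),np.array(im["distortion"],float)).reshape(-1,2)
    d=np.c_[n,np.ones(len(n))]@R
    return -R.T@t,d
def plane(im,uv,z):
    c,d=ray(im,uv); return c+d*((z-c[2])/d[:,2])[:,None]
def proj(im,P):
    return cv2.projectPoints(np.array(P,float).reshape(-1,1,3),np.array(im["rvec"],float),np.array(im["tvec"],float),np.array(im["camera_matrix"],float),np.array(im["distortion"],float))[0].reshape(-1,2)
def snap(name,f):
    im=env.get_image(name); cv2.imwrite("pics/"+f,im["color"]); np.save("pics/"+f+".npy",im,allow_pickle=True); return im
def load(f): return np.load("pics/"+f+".npy",allow_pickle=True).item()
E
python3 - <<'E'
from h import *
a=snap("top","top0.png");b=snap("side","side0.png")
for i in (a,b): print(ray(i,[[320,240]]))
s=env.observe();print(s["time_s"],s["ft_force"],np.round(s["tool_rot"],3),s["grip_width"],env.tips_ahead)
E
```

```text
(array([ 0.2579047 , -0.01267865,  1.28279513]), array([[ 0.20710291,  0.00465116, -0.97837334]]))
(array([0.45354474, 0.82259818, 0.816847  ]), array([[ 0.03295111, -0.75301277, -0.65736593]]))
0.1 [0.19152867 0.4653895  0.9649831 ] [[ 0.45  -0.893 -0.   ]
 [-0.893 -0.45   0.001]
 [-0.001 -0.    -1.   ]] 0.08517509678516685 0.1734
```

View pics/top0.png

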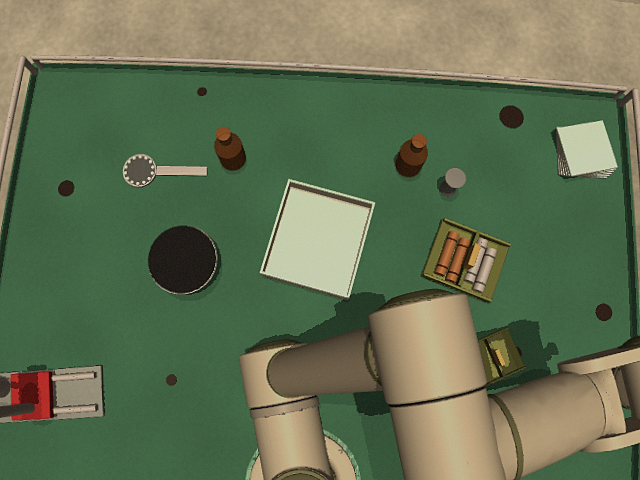

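View pics/side0.png

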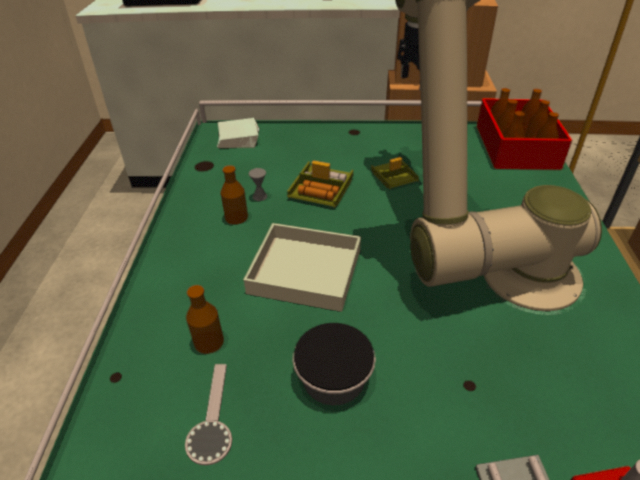

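Top view: dish candidates are at (466,260), large with 2 brown and 2 silver rods, and at (502,356), small and half hidden. The larger one is meant. The tub is at (318,238), the riser at (183,260), bottles at (230,150) and (410,155), jigger at (453,180) and strainer at (165,170). Next I measure and confirm with a crop.

```bash
cat > m.py <<'E'
from h import *
a=load("top0.png");b=load("side0.png")
def cont(im,m,roi):
    k=np.zeros(m.shape,np.uint8);x0,y0,x1,y1=roi;k[y0:y1,x0:x1]=m[y0:y1,x0:x1].astype(np.uint8)*255
    k=cv2.morphologyEx(k,cv2.MORPH_CLOSE,np.ones((3,3)))
    return max(cv2.findContours(k,0,cv2.CHAIN_APPROX_NONE)[0],key=cv2.contourArea)
A=a["color"].astype(int);B=b["color"].astype(int)
def bg(I): # not-green
    return ~((I[...,1]>I[...,2]*1.5))
def rect(P):
    r=cv2.minAreaRect((P[:,:2]*1000).astype(np.float32)); return r
c=cont(a,bg(A),(250,170,385,305))
for z in (.045,): print("tub",rect(plane(a,c,z)), cv2.contourArea(c))
c2=cont(a,bg(A),(415,210,518,308))
for z in (.017,.03,): print("dish",z,rect(plane(a,c2,z)))
def circ(im,I,roi):
    c=cont(im,(I.max(2)<45),roi); return c
d=circ(a,A,(140,215,225,300)); e=circ(b,B,(285,320,385,385))
for z in (.05,.06,.07,.08):
    print("riser",z,cv2.minEnclosingCircle((plane(a,d,z)[:,:2]*1000).astype(np.float32)),cv2.minEnclosingCircle((plane(b,e,z)[:,:2]*1000).astype(np.float32)))
# brass
def hs(im): return cv2.cvtColor(im["color"],cv2.COLOR_BGR2HSV)
v=a["color"].copy();cv2.drawContours(v,[c,c2,d],-1,(255,0,255),1)
w=b["color"].copy();cv2.drawContours(w,[e],-1,(255,0,255),1)
cr=cv2.resize(v[205:315,410:530],None,fx=4,fy=4,interpolation=cv2.INTER_CUBIC)
cs=cv2.resize(w[150:215,280:365],None,fx=3.6,fy=3.6,interpolation=cv2.INTER_CUBIC)
rs=w[315:415,280:390]
tt=v[170:310,130:390]
o=np.zeros((600,800,3),np.uint8);o[:440,:480]=cr;o[:234,485:485+306]=cs;o[240:340,485:595]=rs;o[445:585,:260]=tt
cv2.imwrite("pics/crop1.png",o)
E
python3 m.py
```

```text
tub ((527.0725708007812, -5.29901123046875), (240.88575744628906, 248.84674072265625), 76.38969421386719) 9400.5
dish 0.017 ((477.22979736328125, -317.23089599609375), (184.6115264892578, 227.69674682617188), 72.00070190429688)
dish 0.03 ((474.9771728515625, -314.10302734375), (182.71554565429688, 225.35821533203125), 72.00070190429688)
riser 0.05 ((457.03192138671875, 285.19293212890625), 80.59398651123047) ((457.23175048828125, 267.83477783203125), 75.04520416259766)
riser 0.06 ((455.4166564941406, 282.7767333984375), 79.94026184082031) ((457.18359375, 275.06915283203125), 74.06661224365234)
riser 0.07 ((453.8013610839844, 280.3604431152344), 79.28643798828125) ((457.1354675292969, 282.3034973144531), 73.08799743652344)
riser 0.08 ((452.1861572265625, 277.9442138671875), 78.63269805908203) ((457.0873718261719, 289.537841796875), 72.109375)
```

View pics/crop1.png

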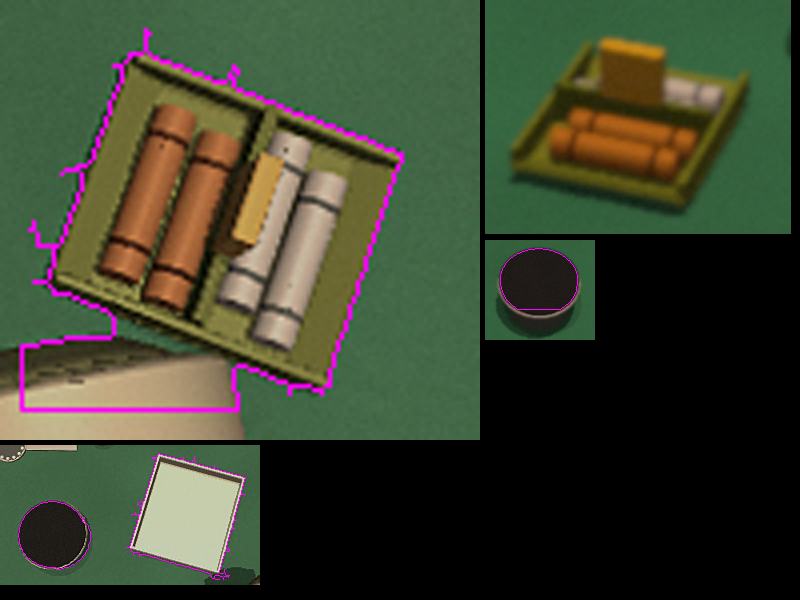

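```bash
cat > m2.py <<'E'
exec(open("m.py").read().split("c=cont(a,bg")[0])
def clean(I,roi,m,n=5):
    k=np.zeros(m.shape,np.uint8);x0,y0,x1,y1=roi;k[y0:y1,x0:x1]=m[y0:y1,x0:x1].astype(np.uint8)*255
    k=cv2.morphologyEx(k,cv2.MORPH_OPEN,np.ones((n,n)))
    return max(cv2.findContours(k,0,cv2.CHAIN_APPROX_NONE)[0],key=cv2.contourArea)
# tub: bright cream; rim
c=clean(A,(250,170,385,305),(A.min(2)>110))
q=cv2.approxPolyDP(c,8,True);print(q.ravel())
print("tub",rect(plane(a,c,.045)))
H=hs=cv2.cvtColor(a["color"],cv2.COLOR_BGR2HSV)
c2=clean(A,(415,210,518,308),bg(A)|(H[...,0]<40))
print("dish poly",cv2.approxPolyDP(c2,6,True).reshape(-1,2).tolist())
C=np.array([[443,219.5],[510.5,244.3],[492,302],[424.5,276.3]])
P=plane(a,C,.03);print("corners",np.round(P[:,:2],4).tolist(),"ctr",P.mean(0)[:2],"edges",[np.round(np.linalg.norm(P[i]-P[i-1]),3) for i in range(4)])
u=(P[1]-P[0]+P[2]-P[3]);v=(P[0]-P[3]+P[1]-P[2]);print("x ang",np.degrees(np.arctan2(u[1],u[0])),"y ang",np.degrees(np.arctan2(v[1],v[0])))
# brass: top face
m=(H[...,0]>14)&(H[...,0]<24)&(H[...,2]>175)&(H[...,1]>100)
k=clean(A,(455,230,490,280),m,1);r=cv2.minAreaRect(plane(a,k,.085)[:,:2].astype(np.float32)*1000);print("bar top",k.reshape(-1,2).mean(0),r)
print("bar manual",plane(a,[[474.3,254.5]],.085))
d=clean(A,(140,215,225,300),A.max(2)<45);e=clean(B,(285,320,385,410),B.max(2)<40)
for z in (.055,.06,.065,.07,.075):
    f=lambda im,q:np.r_[(lambda P:[*(P.max(0)+P.min(0))[:2]/2,*np.ptp(P,axis=0)[:2]])(plane(im,q,z))]
    print("riser",z,np.round(f(a,d),4),np.round(f(b,e),4))
# wooden rods
E
python3 m2.py
```

```text
[290 188 265 273 346 295 368 208]
tub ((518.1636352539062, -1.0565338134765625), (183.03619384765625, 203.45016479492188), 77.43380737304688)
dish poly [[442, 219], [422, 276], [460, 292], [415, 291], [415, 307], [469, 307], [468, 295], [492, 301], [509, 243]]
corners [[0.5853, -0.278], [0.5374, -0.4311], [0.4066, -0.3886], [0.4553, -0.2388]] ctr [ 0.49614682 -0.33413621] edges [np.float64(0.136), np.float64(0.16), np.float64(0.138), np.float64(0.158)]
x ang -107.68489568387551 y ang -17.36842644624126
bar top [474.2244898  254.26530612] ((499.3968811035156, -333.6605224609375), (11.411192893981934, 47.88296127319336), 71.9185562133789)
bar manual [[ 0.4987323  -0.33408476  0.085     ]]
riser 0.055 [0.4597 0.29   0.1452 0.146 ] [0.4566 0.2727 0.143  0.1464]
riser 0.06 [0.4589 0.2888 0.1447 0.1454] [0.4566 0.2764 0.1421 0.1454]
riser 0.065 [0.4581 0.2876 0.1441 0.1448] [0.4565 0.28   0.1412 0.1444]
riser 0.07 [0.4573 0.2864 0.1435 0.1442] [0.4565 0.2836 0.1402 0.1435]
riser 0.075 [0.4565 0.2851 0.1429 0.1436] [0.4565 0.2872 0.1393 0.1425]
```

```bash
cat > k.py <<'E'
from h import *
from scipy.spatial.transform import Rotation as Ro
s=env.observe();q=s["q"]
def fk(q): return Ro.from_euler("ZYZYZ",[q[0],q[1]+q[2],q[3],q[4],q[5]+180],degrees=True).as_matrix()
print(np.round(fk(q)-np.array(s["tool_rot"]),3).tolist())
for flip in (0,180):
  for tilt in (0,30,48):
    sgn=1 if flip==0 else -1
    T=Ro.from_euler("Z",72.5+flip,degrees=True)*Ro.from_euler("X",180,degrees=True)*Ro.from_euler("Y",-tilt*sgn,degrees=True)
    for f in (85,105):
      W=Ro.from_euler("ZY",[-13,f],degrees=True).inv()*T
      print(flip,tilt,f,np.round(W.as_euler("ZYZ",degrees=True)-[0,0,180],1), "tool z",np.round(T.as_matrix()[:,2],2))
a=load("top0.png")
P=plane(a,[[288,181],[374,203],[350,298],[261,273]],.045);print(P[:,:2],P.mean(0),[np.linalg.norm(P[i]-P[i-1]) for i in range(4)])
# move to above dish in the tool frame
R=np.array(s["tool_rot"]);p=np.array(s["position"])
print("d tool cm",R.T@(np.array([.498,-.334,.36])-p)*100)
print("bottles etc", np.round(plane(a,[[410,168],[453,188],[232,165]],0)[:,:2],3))
E
python3 k.py
```

```text
Traceback (most recent call last):
  File "k.py", line 5, in <module>
    print(np.round(fk(q)-np.array(s["tool_rot"]),3).tolist())
                   ~~^^^
  File "k.py", line 4, in fk
    def fk(q): return Ro.from_euler("ZYZYZ",[q[0],q[1]+q[2],q[3],q[4],q[5]+180],degrees=True).as_matrix()
                      ~~~~~~~~~~~~~^^^^^^^^^^^^^^^^^^^^^^^^^^^^^^^^^^^^^^^^^^^^^^^^^^^^^^^^^^
  File "scipy/spatial/transform/_rotation.pyx", line 1413, in scipy.spatial.transform._rotation.Rotation.from_euler
ValueError: Expected axis specification to be a non-empty string of upto 3 characters, got ZYZYZ
```

```bash
sed -i 's/^def fk.*/def fk(q): return (Ro.from_euler("ZY",[q[0],q[1]+q[2]],degrees=True)*Ro.from_euler("ZYZ",[q[3],q[4],q[5]+180],degrees=True)).as_matrix()/' k.py; python3 k.py
```

```text
[[0.0, -0.0, -0.0], [-0.0, -0.0, 0.0], [-0.0, 0.0, -0.0]]
0 0 85 [  0.   95.  -85.5] tool z [ 0. -0. -1.]
0 0 105 [  0.   75.  -85.5] tool z [ 0. -0. -1.]
0 30 85 [-30.1  96.6 -88.6] tool z [-0.15 -0.48 -0.87]
0 30 105 [-30.5  79.3 -78.5] tool z [-0.15 -0.48 -0.87]
0 48 85 [-48.2  96.7 -90.7] tool z [-0.22 -0.71 -0.67]
0 48 105 [-48.2  83.3 -75.8] tool z [-0.22 -0.71 -0.67]
180 0 85 [   0.    95.  -265.5] tool z [-0.  0. -1.]
180 0 105 [  -0.    75.  -265.5] tool z [-0.  0. -1.]
180 30 85 [ -30.1   96.6 -268.6] tool z [-0.15 -0.48 -0.87]
180 30 105 [ -30.5   79.3 -258.5] tool z [-0.15 -0.48 -0.87]
180 48 85 [ -48.2   96.7 -270.7] tool z [-0.22 -0.71 -0.67]
180 48 105 [ -48.2   83.3 -255.8] tool z [-0.22 -0.71 -0.67]
[[ 0.64988111  0.07171242]
 [ 0.61002842 -0.12117072]
 [ 0.397356   -0.07767251]
 [ 0.44023211  0.115918  ]] [ 0.52437441 -0.0028032   0.045     ] [np.float64(0.2142588039618849), np.float64(0.196957216745988), np.float64(0.21707521878292702), np.float64(0.19828173579493832)]
d tool cm [ -2.75477397 -29.43986168   4.43142917]
bottles etc [[ 0.712 -0.206]
 [ 0.67  -0.307]
 [ 0.696  0.208]]
```

Emit:
step_arm --increments '[{"x":-0.275,"y":-2.94,"z":0.44,"gripper":8.5},{"x":-0.275,"y":-2.94,"z":0.44},{"x":-0.275,"y":-2.94,"z":0.44},{"x":-0.275,"y":-2.94,"z":0.44},{"x":-0.275,"y":-2.94,"z":0.44},{"x":-0.275,"y":-2.94,"z":0.44},{"x":-0.275,"y":-2.94,"z":0.44},{"x":-0.275,"y":-2.94,"z":0.44},{"x":-0.275,"y":-2.94,"z":0.44},{"x":-0.275,"y":-2.94,"z":0.44},{"wz":0.11},{"wz":0.11},{"wz":0.11},{"wz":0.11},{"wz":0.11},{"wz":0.11},{"wz":0.11},{},{}]' --newtons 90

```text
invalid input at $.increments[0]: expected keys x, y, z, wx, wy, wz, gripper
```

Emit:
step_arm --increments '[{"x":-0.275,"y":-2.94,"z":0.44,"wx":0,"wy":0,"wz":0,"gripper":8.5},{"x":-0.275,"y":-2.94,"z":0.44,"wx":0,"wy":0,"wz":0,"gripper":8.5},{"x":-0.275,"y":-2.94,"z":0.44,"wx":0,"wy":0,"wz":0,"gripper":8.5},{"x":-0.275,"y":-2.94,"z":0.44,"wx":0,"wy":0,"wz":0,"gripper":8.5},{"x":-0.275,"y":-2.94,"z":0.44,"wx":0,"wy":0,"wz":0,"gripper":8.5},{"x":-0.275,"y":-2.94,"z":0.44,"wx":0,"wy":0,"wz":0,"gripper":8.5},{"x":-0.275,"y":-2.94,"z":0.44,"wx":0,"wy":0,"wz":0,"gripper":8.5},{"x":-0.275,"y":-2.94,"z":0.44,"wx":0,"wy":0,"wz":0,"gripper":8.5},{"x":-0.275,"y":-2.94,"z":0.44,"wx":0,"wy":0,"wz":0,"gripper":8.5},{"x":-0.275,"y":-2.94,"z":0.44,"wx":0,"wy":0,"wz":0,"gripper":8.5},{"x":0,"y":0,"z":0,"wx":0,"wy":0,"wz":0.11,"gripper":8.5},{"x":0,"y":0,"z":0,"wx":0,"wy":0,"wz":0.11,"gripper":8.5},{"x":0,"y":0,"z":0,"wx":0,"wy":0,"wz":0.11,"gripper":8.5},{"x":0,"y":0,"z":0,"wx":0,"wy":0,"wz":0.11,"gripper":8.5},{"x":0,"y":0,"z":0,"wx":0,"wy":0,"wz":0.11,"gripper":8.5},{"x":0,"y":0,"z":0,"wx":0,"wy":0,"wz":0.11,"gripper":8.5},{"x":0,"y":0,"z":0,"wx":0,"wy":0,"wz":0.11,"gripper":8.5},{"x":0,"y":0,"z":0,"wx":0,"wy":0,"wz":0,"gripper":8.5},{"x":0,"y":0,"z":0,"wx":0,"wy":0,"wz":0,"gripper":8.5}]' --newtons 90

```text
time_s: 2.0
position: [0.4977, -0.3343, 0.3605]
tool_rot: [[-0.296, -0.955, -0.0], [-0.955, 0.296, 0.0], [-0.0, 0.0, -1.0]]
ft_force: [-0.4, -0.9, -0.5]
grip_width: 0.0849
```

```bash
cat > st.py <<'E'
from h import *
import sys
def st(t=None):
    s=env.observe();R=np.array(s["tool_rot"]);p=np.array(s["position"])
    print("t",s["time_s"],"p",np.round(p,4),"grasp",np.round(p+R[:,2]*.155,4),"yaw",np.round(np.degrees(np.arctan2(R[1,0],R[0,0])),2),"tilt",np.round(np.degrees(np.arccos(-R[2,2])),2),"F",np.round(s["ft_force"],1),"M",np.round(s["wrist_torque"],2),"w",round(s["grip_width"],4),"q",np.round(s["q"],1))
    if t is not None: print("go cm",np.round(R.T@(np.array(t)-(p+R[:,2]*.155))*100,2))
if __name__=="__main__": st([float(v) for v in sys.argv[1:]] or None)
E
python3 st.py .498 -.334 .065
```

```text
t 2.0 p [ 0.4977 -0.3343  0.3605] grasp [ 0.4976 -0.3342  0.2055] yaw -107.21 tilt 0.03 F [-0.4 -0.9 -0.5] M [0.07 0.03 0.01] w 0.0849 q [-45.2  28.7  70.4  -0.   81.   62. ]
go cm [-0.03 -0.04 14.05]
```

Emit:
step_arm --increments '[{"x":-0.03,"y":-0.04,"z":1.5,"wx":0,"wy":0,"wz":0.01,"gripper":8.5},{"x":0,"y":0,"z":1.5,"wx":0,"wy":0,"wz":0,"gripper":8.5},{"x":0,"y":0,"z":1.5,"wx":0,"wy":0,"wz":0,"gripper":8.5},{"x":0,"y":0,"z":1.5,"wx":0,"wy":0,"wz":0,"gripper":8.5},{"x":0,"y":0,"z":1.5,"wx":0,"wy":0,"wz":0,"gripper":8.5},{"x":0,"y":0,"z":1.5,"wx":0,"wy":0,"wz":0,"gripper":8.5},{"x":0,"y":0,"z":1.5,"wx":0,"wy":0,"wz":0,"gripper":8.5},{"x":0,"y":0,"z":1.5,"wx":0,"wy":0,"wz":0,"gripper":8.5},{"x":0,"y":0,"z":1.0,"wx":0,"wy":0,"wz":0,"gripper":8.5},{"x":0,"y":0,"z":0.75,"wx":0,"wy":0,"wz":0,"gripper":8.5},{"x":0,"y":0,"z":0.3,"wx":0,"wy":0,"wz":0,"gripper":8.5},{"x":0,"y":0,"z":0,"wx":0,"wy":0,"wz":0,"gripper":8.5}]'

```text
time_s: 3.2
position: [0.4982, -0.3342, 0.2201]
tool_rot: [[-0.308, -0.951, -0.0], [-0.951, 0.308, 0.0], [-0.0, 0.0, -1.0]]
ft_force: [-0.6, -0.2, -0.5]
grip_width: 0.0849
```

```bash
python3 - <<'E'
from h import *
from st import st
st([.498,-.334,.065])
b=snap("side","s1.png")
cv2.imwrite("pics/s1c.png",cv2.resize(b["color"][60:220,240:420],None,fx=3,fy=3))
E
```

```text
t 3.2 p [ 0.4982 -0.3342  0.2201] grasp [ 0.4982 -0.3341  0.0651] yaw -107.92 tilt 0.01 F [-0.6 -0.2 -0.5] M [ 0.05 -0.    0.03] w 0.0849 q [-45.1  37.2  80.3   0.   62.5  62.8]
go cm [-0.01  0.02  0.01]
```

View pics/s1c.png

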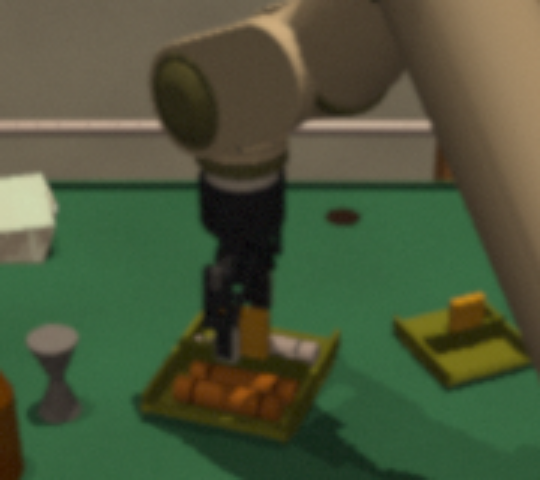

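The side crop shows the near finger at (225,330) in front of the bar (yellow, centre about (245,335)), clear of the rods. The offset matches the open-finger geometry, so I close.

Emit:
step_arm --increments '[{"x":0,"y":0,"z":0,"wx":0,"wy":0,"wz":0,"gripper":4},{"x":0,"y":0,"z":0,"wx":0,"wy":0,"wz":0,"gripper":2.4},{"x":0,"y":0,"z":0,"wx":0,"wy":0,"wz":0,"gripper":1.8},{"x":0,"y":0,"z":0,"wx":0,"wy":0,"wz":0,"gripper":1.2},{"x":0,"y":0,"z":0,"wx":0,"wy":0,"wz":0,"gripper":0.5},{"x":0,"y":0,"z":0,"wx":0,"wy":0,"wz":0,"gripper":0.5},{"x":0,"y":0,"z":0,"wx":0,"wy":0,"wz":0,"gripper":0.5},{"x":0,"y":0,"z":0,"wx":0,"wy":0,"wz":0,"gripper":0.5},{"x":0,"y":0,"z":0,"wx":0,"wy":0,"wz":0,"gripper":0.5},{"x":0,"y":0,"z":-0.2,"wx":0,"wy":0,"wz":0,"gripper":0.5},{"x":0,"y":0,"z":-0.4,"wx":0,"wy":0,"wz":0,"gripper":0.5},{"x":0,"y":0,"z":-0.4,"wx":0,"wy":0,"wz":0,"gripper":0.5},{"x":0,"y":0,"z":-0.4,"wx":0,"wy":0,"wz":0,"gripper":0.5},{"x":0,"y":0,"z":-0.4,"wx":0,"wy":0,"wz":0,"gripper":0.5},{"x":0,"y":0,"z":-0.2,"wx":0,"wy":0,"wz":0,"gripper":0.5},{"x":0,"y":0,"z":0,"wx":0,"wy":0,"wz":0,"gripper":0.5},{"x":0,"y":0,"z":0,"wx":0,"wy":0,"wz":0,"gripper":0.5}]' --newtons 100

```text
time_s: 4.95
position: [0.4981, -0.3341, 0.2401]
tool_rot: [[-0.308, -0.951, -0.0], [-0.951, 0.308, 0.0], [-0.0, 0.0, -1.0]]
ft_force: [0.3, -0.4, -6.4]
grip_width: 0.013
```

```bash
python3 st.py
```

```text
t 4.95 p [ 0.4981 -0.3341  0.2401] grasp [ 0.4981 -0.334   0.0851] yaw -107.94 tilt 0.01 F [ 0.3 -0.4 -6.4] M [-0.02  0.05  0.02] w 0.013 q [-45.1  35.8  79.3   0.   65.   62.8]
```

Emit:
step_arm --increments '[{"x":0,"y":0,"z":-0.5,"wx":0,"wy":0,"wz":-0.015,"gripper":0.5},{"x":0,"y":0,"z":-0.8,"wx":0,"wy":0,"wz":-0.015,"gripper":0.5},{"x":0,"y":0,"z":-0.8,"wx":0,"wy":0,"wz":-0.015,"gripper":0.5},{"x":0,"y":0,"z":-0.8,"wx":0,"wy":0,"wz":-0.015,"gripper":0.5},{"x":0,"y":0,"z":-0.8,"wx":0,"wy":0,"wz":-0.015,"gripper":0.5},{"x":0,"y":0,"z":-0.8,"wx":0,"wy":0,"wz":-0.015,"gripper":0.5},{"x":0,"y":0,"z":-0.5,"wx":0,"wy":0,"wz":-0.015,"gripper":0.5},{"x":-0.4,"y":0.08,"z":0,"wx":0,"wy":0,"wz":0,"gripper":0.5},{"x":-0.8,"y":0.17,"z":0,"wx":0,"wy":0,"wz":0,"gripper":0.5},{"x":-1.2,"y":0.25,"z":0,"wx":0,"wy":0,"wz":0,"gripper":0.5},{"x":-1.2,"y":0.25,"z":0,"wx":0,"wy":0,"wz":0,"gripper":0.5},{"x":-1.2,"y":0.25,"z":0,"wx":0,"wy":0,"wz":0,"gripper":0.5},{"x":-1.2,"y":0.25,"z":0,"wx":0,"wy":0,"wz":0,"gripper":0.5},{"x":-1.2,"y":0.25,"z":0,"wx":0,"wy":0,"wz":0,"gripper":0.5},{"x":-1.2,"y":0.25,"z":0,"wx":0,"wy":0,"wz":0,"gripper":0.5},{"x":-0.8,"y":0.17,"z":0,"wx":0,"wy":0,"wz":0,"gripper":0.5},{"x":-0.4,"y":0.08,"z":0,"wx":0,"wy":0,"wz":0,"gripper":0.5},{"x":0,"y":0,"z":0,"wx":0,"wy":0,"wz":0,"gripper":0.5}]'

```text
time_s: 6.75
position: [0.4985, -0.2356, 0.2903]
tool_rot: [[-0.206, -0.979, 0.0], [-0.979, 0.206, -0.0], [0.0, -0.0, -1.0]]
ft_force: [-0.0, -0.4, -5.7]
grip_width: 0.0127
```

```bash
python3 st.py .4985 -.125 .133
```

```text
t 6.75 p [ 0.4985 -0.2356  0.2903] grasp [ 0.4985 -0.2356  0.1353] yaw -101.9 tilt 0.0 F [-0.  -0.4 -5.7] M [-0.02  0.    0.02] w 0.0127 q [-37.6  28.2  84.2  -0.   67.6  64.3]
go cm [-10.83   2.28   0.23]
```

Emit:
step_arm --increments '[{"x":-0.4,"y":0.08,"z":0,"wx":0,"wy":0,"wz":0,"gripper":0.5},{"x":-0.8,"y":0.17,"z":0,"wx":0,"wy":0,"wz":0,"gripper":0.5},{"x":-1.2,"y":0.25,"z":0,"wx":0,"wy":0,"wz":0,"gripper":0.5},{"x":-1.2,"y":0.25,"z":0,"wx":0,"wy":0,"wz":0,"gripper":0.5},{"x":-1.2,"y":0.25,"z":0,"wx":0,"wy":0,"wz":0,"gripper":0.5},{"x":-1.2,"y":0.25,"z":0,"wx":0,"wy":0,"wz":0,"gripper":0.5},{"x":-1.2,"y":0.25,"z":0,"wx":0,"wy":0,"wz":0,"gripper":0.5},{"x":-1.2,"y":0.25,"z":0,"wx":0,"wy":0,"wz":0,"gripper":0.5},{"x":-1.2,"y":0.25,"z":0,"wx":0,"wy":0,"wz":0,"gripper":0.5},{"x":-0.8,"y":0.17,"z":0,"wx":0,"wy":0,"wz":0,"gripper":0.5},{"x":-0.4,"y":0.08,"z":0,"wx":0,"wy":0,"wz":0,"gripper":0.5},{"x":0,"y":0,"z":0,"wx":0,"wy":0,"wz":0,"gripper":0.5},{"x":0,"y":0,"z":0,"wx":0,"wy":0,"wz":0,"gripper":0.5}]'

```text
time_s: 8.05
position: [0.4988, -0.126, 0.2903]
tool_rot: [[-0.207, -0.978, 0.0], [-0.978, 0.207, -0.0], [0.0, -0.0, -1.0]]
ft_force: [0.0, -0.6, -4.9]
grip_width: 0.0127
```

```bash
python3 - <<'E'
from h import *
from st import st
st([.4985,-.125,.133])
snap("side","s2.png"); snap("top","t2.png")
im=load("side0.png")
s=env.observe();R=np.array(s["tool_rot"]);p=np.array(s["position"])
lip=p+R@np.array([-.08,0,.203]);print("lip",lip)
import math
th=0.05
# increments per row for pivot at lip, wy=+th
P=np.array([-8,0,20.3]);Ry=cv2.Rodrigues(np.array([0,th,0.]))[0];print(P-Ry@P)
a=cv2.imread("pics/s2.png")[100:320,200:420];b=cv2.imread("pics/t2.png")[150:370,240:520]
o=np.zeros((440,800,3),np.uint8);o[:,:396]=cv2.resize(a,(396,440)) if 0 else cv2.resize(a,(396,396+44));o[:320,396:800]=cv2.resize(b,(404,320));cv2.imwrite("pics/c2.png",o)
E
```

```text
t 8.05 p [ 0.4988 -0.126   0.2903] grasp [ 0.4988 -0.126   0.1353] yaw -101.94 tilt 0.02 F [ 0.  -0.6 -4.9] M [-0.03 -0.01  0.01] w 0.0127 q [-27.4  25.   90.1  -0.   64.8  74.6]
go cm [-0.09  0.06  0.23]
lip [ 0.51535546 -0.0479235   0.08719249]
[-1.02457505  0.         -0.37446364]
```

View pics/c2.png

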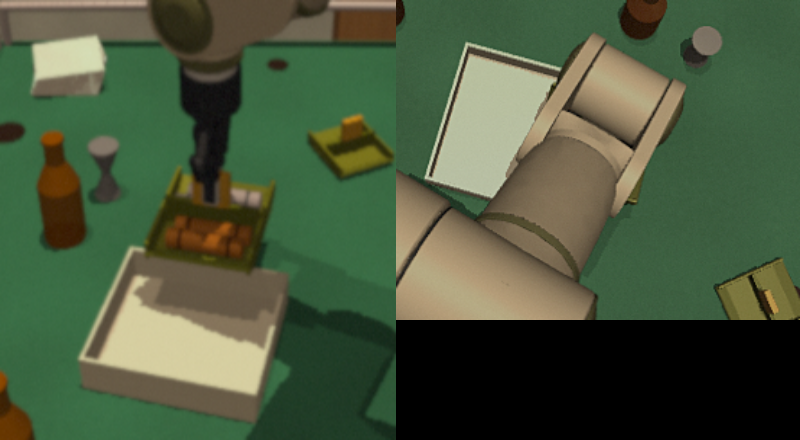

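Side crop: the dish is level, with the wooden half and its lip at (205,258) over the tub's near wall and the steel half behind. The top view shows bottle and jigger clear. Now I tip about the lip.

Emit:
step_arm --increments '[{"x":-0.41,"y":0,"z":-0.156,"wx":0,"wy":0.02,"wz":0,"gripper":0.5},{"x":-0.818,"y":0,"z":-0.304,"wx":0,"wy":0.04,"wz":0,"gripper":0.5},{"x":-0.818,"y":0,"z":-0.304,"wx":0,"wy":0.04,"wz":0,"gripper":0.5},{"x":-0.818,"y":0,"z":-0.304,"wx":0,"wy":0.04,"wz":0,"gripper":0.5},{"x":-0.818,"y":0,"z":-0.304,"wx":0,"wy":0.04,"wz":0,"gripper":0.5},{"x":-0.818,"y":0,"z":-0.304,"wx":0,"wy":0.04,"wz":0,"gripper":0.5},{"x":-0.818,"y":0,"z":-0.304,"wx":0,"wy":0.04,"wz":0,"gripper":0.5},{"x":-0.818,"y":0,"z":-0.304,"wx":0,"wy":0.04,"wz":0,"gripper":0.5},{"x":-0.818,"y":0,"z":-0.304,"wx":0,"wy":0.04,"wz":0,"gripper":0.5},{"x":-0.818,"y":0,"z":-0.304,"wx":0,"wy":0.04,"wz":0,"gripper":0.5},{"x":-0.818,"y":0,"z":-0.304,"wx":0,"wy":0.04,"wz":0,"gripper":0.5},{"x":0,"y":0,"z":0,"wx":0,"wy":0,"wz":0,"gripper":0.5}]'

```text
time_s: 9.35
position: [0.5174, -0.037, 0.3052]
tool_rot: [[-0.188, -0.979, -0.084], [-0.893, 0.206, -0.399], [0.408, -0.0, -0.913]]
ft_force: [0.4, 0.3, -5.2]
grip_width: 0.0128
```

```bash
cat > lip.py <<'E'
from st import *
st();s=env.observe();R=np.array(s["tool_rot"]);p=np.array(s["position"])
print("lip",p+R@np.array([-.08,0,.203]),"tool z",R[:,2])
E
python3 lip.py
```

```text
t 9.35 p [ 0.5174 -0.037   0.3052] grasp [ 0.5045 -0.0989  0.1637] yaw -101.88 tilt 24.08 F [ 0.4  0.3 -5.2] M [ 0.62 -0.15 -0.04] w 0.0128 q [-13.3  25.3  88.  -26.1  68.2  98.7]
lip [ 0.51552778 -0.04657247  0.08721399] tool z [-0.08350906 -0.39931335 -0.91300333]
```

Emit:
step_arm --increments '[{"x":-0.41,"y":0,"z":-0.156,"wx":0,"wy":0.02,"wz":0,"gripper":0.5},{"x":-0.818,"y":0,"z":-0.304,"wx":0,"wy":0.04,"wz":0,"gripper":0.5},{"x":-0.818,"y":0,"z":-0.304,"wx":0,"wy":0.04,"wz":0,"gripper":0.5},{"x":-0.818,"y":0,"z":-0.304,"wx":0,"wy":0.04,"wz":0,"gripper":0.5},{"x":-0.818,"y":0,"z":-0.304,"wx":0,"wy":0.04,"wz":0,"gripper":0.5},{"x":-0.818,"y":0,"z":-0.304,"wx":0,"wy":0.04,"wz":0,"gripper":0.5},{"x":-0.818,"y":0,"z":-0.304,"wx":0,"wy":0.04,"wz":0,"gripper":0.5},{"x":-0.818,"y":0,"z":-0.304,"wx":0,"wy":0.04,"wz":0,"gripper":0.5},{"x":-0.818,"y":0,"z":-0.304,"wx":0,"wy":0.04,"wz":0,"gripper":0.5},{"x":-0.818,"y":0,"z":-0.304,"wx":0,"wy":0.04,"wz":0,"gripper":0.5},{"x":0,"y":0,"z":0,"wx":0,"wy":0,"wz":0,"gripper":0.5},{"x":0,"y":0,"z":0,"wx":0,"wy":0,"wz":0,"gripper":0.5},{"x":0,"y":0,"z":0,"wx":0,"wy":0,"wz":0,"gripper":0.5},{"x":0,"y":0,"z":0,"wx":0,"wy":0,"wz":0,"gripper":0.5},{"x":0,"y":0,"z":0,"wx":0,"wy":0,"wz":0,"gripper":0.5},{"x":0,"y":0,"z":0,"wx":0,"wy":0,"wz":0,"gripper":0.5}]'

```text
time_s: 10.95
position: [0.5338, 0.0403, 0.2862]
tool_rot: [[-0.144, -0.978, -0.148], [-0.682, 0.207, -0.702], [0.717, -0.0, -0.697]]
ft_force: [0.8, -0.2, -4.4]
grip_width: 0.013
```

```bash
python3 lip.py; python3 -c "
from h import *
a=snap('side','s3.png')['color'][100:320,200:420];b=snap('top','t3.png')['color'][150:370,240:520]
o=np.zeros((440,800,3),np.uint8);o[:,:396]=cv2.resize(a,(396,440));o[:320,396:800]=cv2.resize(b,(404,320));cv2.imwrite('pics/c3.png',o)"
```

```text
t 10.95 p [0.5338 0.0403 0.2862] grasp [ 0.5109 -0.0684  0.1782] yaw -101.96 tilt 45.82 F [ 0.8 -0.2 -4.4] M [ 1.01 -0.23 -0.02] w 0.013 q [ -1.9  30.6  85.6 -46.1  78.7 115.8]
lip [ 0.51529102 -0.04755399  0.08737154] tool z [-0.14825705 -0.70168388 -0.69689281]
```

View pics/c3.png

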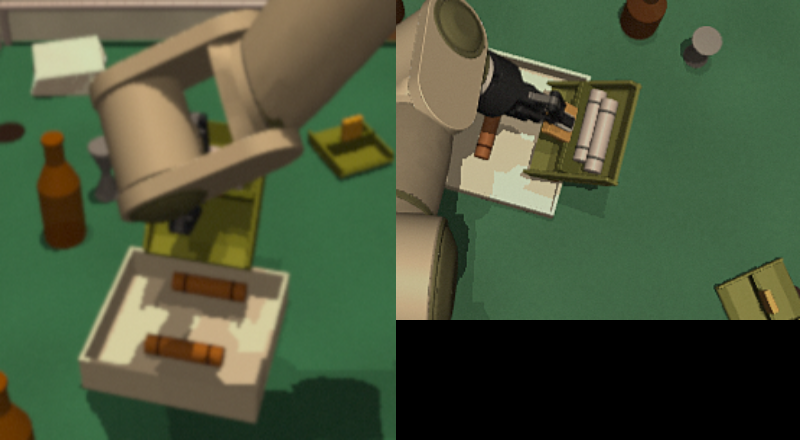

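Side crop: both wooden rods lie in the tub at (208,287) and (185,350), and the wooden half is empty. Top crop: both steel rods rest against the divider at (592,130). Tipping back.

Emit:
step_arm --increments '[{"x":0.4,"y":0,"z":0.16,"wx":0,"wy":-0.02,"wz":0,"gripper":0.5},{"x":0.806,"y":0,"z":0.336,"wx":0,"wy":-0.04,"wz":0,"gripper":0.5},{"x":0.806,"y":0,"z":0.336,"wx":0,"wy":-0.04,"wz":0,"gripper":0.5},{"x":0.806,"y":0,"z":0.336,"wx":0,"wy":-0.04,"wz":0,"gripper":0.5},{"x":0.806,"y":0,"z":0.336,"wx":0,"wy":-0.04,"wz":0,"gripper":0.5},{"x":0.806,"y":0,"z":0.336,"wx":0,"wy":-0.04,"wz":0,"gripper":0.5},{"x":0.806,"y":0,"z":0.336,"wx":0,"wy":-0.04,"wz":0,"gripper":0.5},{"x":0.806,"y":0,"z":0.336,"wx":0,"wy":-0.04,"wz":0,"gripper":0.5},{"x":0.806,"y":0,"z":0.336,"wx":0,"wy":-0.04,"wz":0,"gripper":0.5},{"x":0.806,"y":0,"z":0.336,"wx":0,"wy":-0.04,"wz":0,"gripper":0.5},{"x":0.806,"y":0,"z":0.336,"wx":0,"wy":-0.04,"wz":0,"gripper":0.5},{"x":0.806,"y":0,"z":0.336,"wx":0,"wy":-0.04,"wz":0,"gripper":0.5},{"x":0.806,"y":0,"z":0.336,"wx":0,"wy":-0.04,"wz":0,"gripper":0.5},{"x":0.806,"y":0,"z":0.336,"wx":0,"wy":-0.04,"wz":0,"gripper":0.5},{"x":0.806,"y":0,"z":0.336,"wx":0,"wy":-0.04,"wz":0,"gripper":0.5},{"x":0.806,"y":0,"z":0.336,"wx":0,"wy":-0.04,"wz":0,"gripper":0.5},{"x":0.806,"y":0,"z":0.336,"wx":0,"wy":-0.04,"wz":0,"gripper":0.5},{"x":0.806,"y":0,"z":0.336,"wx":0,"wy":-0.04,"wz":0,"gripper":0.5},{"x":0.806,"y":0,"z":0.336,"wx":0,"wy":-0.04,"wz":0,"gripper":0.5},{"x":0.806,"y":0,"z":0.336,"wx":0,"wy":-0.04,"wz":0,"gripper":0.5}]'

```text
time_s: 13.05
position: [0.4993, -0.1223, 0.292]
tool_rot: [[-0.206, -0.978, -0.004], [-0.978, 0.206, -0.019], [0.019, -0.0, -1.0]]
ft_force: [0.6, 1.2, -4.1]
grip_width: 0.0124
```

Emit:
step_arm --increments '[{"x":0.4,"y":0,"z":0.16,"wx":0,"wy":-0.02,"wz":0,"gripper":0.5},{"x":0,"y":0,"z":0,"wx":0,"wy":0,"wz":0,"gripper":0.5}]'

```text
time_s: 13.25
position: [0.4985, -0.1263, 0.2903]
tool_rot: [[-0.208, -0.978, -0.001], [-0.978, 0.208, -0.0], [0.0, 0.0, -1.0]]
ft_force: [-0.2, 0.0, -4.4]
grip_width: 0.013
```

```bash
python3 st.py .457 .286 .175
```

```text
t 13.25 p [ 0.4985 -0.1263  0.2903] grasp [ 0.4984 -0.1263  0.1353] yaw -101.98 tilt 0.03 F [-0.2  0.  -4.4] M [ 0.07 -0.01 -0.02] w 0.013 q [-27.4  25.   90.2  -0.   64.8  74.6]
go cm [-39.47  12.61  -3.97]
```

Emit:
step_arm --increments '[{"x":0,"y":0,"z":-0.7,"wx":0,"wy":0,"wz":0,"gripper":0.5},{"x":0,"y":0,"z":-1.3,"wx":0,"wy":0,"wz":0,"gripper":0.5},{"x":0,"y":0,"z":-1.3,"wx":0,"wy":0,"wz":0,"gripper":0.5},{"x":0,"y":0,"z":-0.7,"wx":0,"wy":0,"wz":0,"gripper":0.5},{"x":-0.4,"y":0.13,"z":0,"wx":0,"wy":0,"wz":0,"gripper":0.5},{"x":-0.8,"y":0.26,"z":0,"wx":0,"wy":0,"wz":0,"gripper":0.5},{"x":-1.2,"y":0.38,"z":0,"wx":0,"wy":0,"wz":0,"gripper":0.5},{"x":-1.4,"y":0.45,"z":0,"wx":0,"wy":0,"wz":0,"gripper":0.5},{"x":-1.4,"y":0.45,"z":0,"wx":0,"wy":0,"wz":0,"gripper":0.5},{"x":-1.4,"y":0.45,"z":0,"wx":0,"wy":0,"wz":0,"gripper":0.5},{"x":-1.4,"y":0.45,"z":0,"wx":0,"wy":0,"wz":0,"gripper":0.5},{"x":-1.4,"y":0.45,"z":0,"wx":0,"wy":0,"wz":0,"gripper":0.5},{"x":-1.4,"y":0.45,"z":0,"wx":0,"wy":0,"wz":0,"gripper":0.5},{"x":-1.4,"y":0.45,"z":0,"wx":0,"wy":0,"wz":0,"gripper":0.5},{"x":-1.4,"y":0.45,"z":0,"wx":0,"wy":0,"wz":0,"gripper":0.5},{"x":-1.4,"y":0.45,"z":0,"wx":0,"wy":0,"wz":0,"gripper":0.5},{"x":-1.4,"y":0.45,"z":0,"wx":0,"wy":0,"wz":0,"gripper":0.5},{"x":-1.4,"y":0.45,"z":0,"wx":0,"wy":0,"wz":0,"gripper":0.5},{"x":-1.4,"y":0.45,"z":0,"wx":0,"wy":0,"wz":0,"gripper":0.5},{"x":-1.4,"y":0.45,"z":0,"wx":0,"wy":0,"wz":0,"gripper":0.5}]'

```text
time_s: 15.25
position: [0.4764, 0.0908, 0.3304]
tool_rot: [[-0.207, -0.978, -0.0], [-0.978, 0.207, 0.0], [-0.0, 0.0, -1.0]]
ft_force: [-0.0, -0.5, -5.0]
grip_width: 0.013
```

Emit:
step_arm --increments '[{"x":-1.4,"y":0.45,"z":0,"wx":0,"wy":0,"wz":0,"gripper":0.5},{"x":-1.4,"y":0.45,"z":0,"wx":0,"wy":0,"wz":0,"gripper":0.5},{"x":-1.4,"y":0.45,"z":0,"wx":0,"wy":0,"wz":0,"gripper":0.5},{"x":-1.4,"y":0.45,"z":0,"wx":0,"wy":0,"wz":0,"gripper":0.5},{"x":-1.4,"y":0.45,"z":0,"wx":0,"wy":0,"wz":0,"gripper":0.5},{"x":-1.4,"y":0.45,"z":0,"wx":0,"wy":0,"wz":0,"gripper":0.5},{"x":-1.4,"y":0.45,"z":0,"wx":0,"wy":0,"wz":0,"gripper":0.5},{"x":-1.4,"y":0.45,"z":0,"wx":0,"wy":0,"wz":0,"gripper":0.5},{"x":-1.4,"y":0.45,"z":0,"wx":0,"wy":0,"wz":0,"gripper":0.5},{"x":-1.4,"y":0.45,"z":0,"wx":0,"wy":0,"wz":0,"gripper":0.5},{"x":-1.4,"y":0.45,"z":0,"wx":0,"wy":0,"wz":0,"gripper":0.5},{"x":-1.2,"y":0.38,"z":0,"wx":0,"wy":0,"wz":0,"gripper":0.5},{"x":-0.9,"y":0.28,"z":0,"wx":0,"wy":0,"wz":0,"gripper":0.5},{"x":-0.7,"y":0.2,"z":0,"wx":0,"wy":0,"wz":0,"gripper":0.5},{"x":-0.4,"y":0.12,"z":0,"wx":0,"wy":0,"wz":0,"gripper":0.5},{"x":-0.27,"y":0.06,"z":0,"wx":0,"wy":0,"wz":0,"gripper":0.5},{"x":0,"y":0,"z":0,"wx":0,"wy":0,"wz":0,"gripper":0.5},{"x":0,"y":0,"z":0,"wx":0,"wy":0,"wz":0,"gripper":0.5}]'

```text
time_s: 17.05
position: [0.457, 0.2863, 0.3304]
tool_rot: [[-0.207, -0.978, -0.0], [-0.978, 0.207, -0.0], [0.0, -0.0, -1.0]]
ft_force: [0.6, -0.6, -4.0]
grip_width: 0.013
```

```bash
python3 st.py .457 .286 .14; python3 -c "
from h import *
a=snap('side','s4.png')['color'];b=snap('top','t4.png')['color']
o=np.zeros((480,800,3),np.uint8);o[:,:400]=cv2.resize(a[220:460,240:440],(400,480));o[:,400:]=cv2.resize(b[150:390,100:300],(400,480));cv2.imwrite('pics/c4.png',o)"
```

```text
t 17.05 p [0.457  0.2863 0.3304] grasp [0.457  0.2863 0.1754] yaw -101.95 tilt 0.01 F [ 0.6 -0.6 -4. ] M [-0.03  0.01  0.04] w 0.013 q [ 19.5  24.5  83.   -0.   72.4 121.4]
go cm [ 0.03 -0.    3.54]
```

View pics/c4.png

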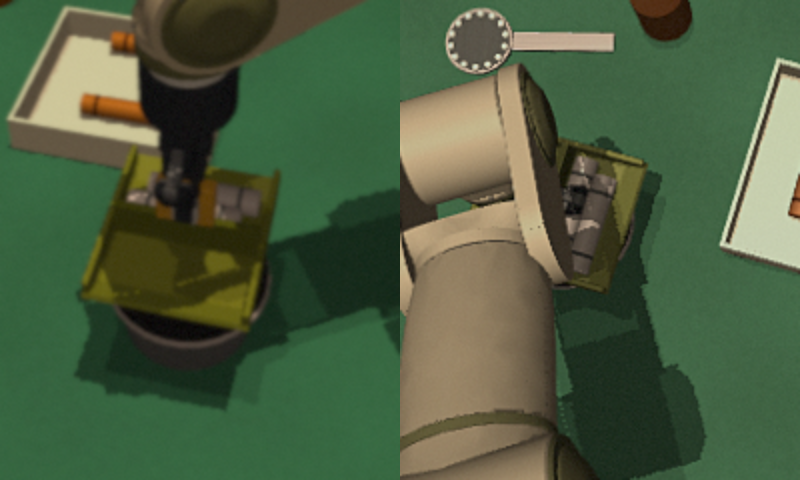

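Side crop: the dish is level over the riser with the steel rods in their half, and the wooden rods are in the tub. Descending to just above the possible pad height.

Emit:
step_arm --increments '[{"x":0.03,"y":0,"z":0.4,"wx":0,"wy":0,"wz":0,"gripper":0.5},{"x":0,"y":0,"z":0.6,"wx":0,"wy":0,"wz":0,"gripper":0.5},{"x":0,"y":0,"z":0.6,"wx":0,"wy":0,"wz":0,"gripper":0.5},{"x":0,"y":0,"z":0.6,"wx":0,"wy":0,"wz":0,"gripper":0.5},{"x":0,"y":0,"z":0.4,"wx":0,"wy":0,"wz":0,"gripper":0.5},{"x":0,"y":0,"z":0,"wx":0,"wy":0,"wz":0,"gripper":0.5},{"x":0,"y":0,"z":0,"wx":0,"wy":0,"wz":0,"gripper":0.5}]'

```text
time_s: 17.85
position: [0.457, 0.2863, 0.3044]
tool_rot: [[-0.207, -0.978, 0.0], [-0.978, 0.207, 0.0], [-0.0, -0.0, -1.0]]
ft_force: [-0.3, -0.7, -4.7]
grip_width: 0.013
```

Emit:
step_arm --increments '[{"x":0,"y":0,"z":0.1,"wx":0,"wy":0,"wz":0,"gripper":0.5},{"x":0,"y":0,"z":0.1,"wx":0,"wy":0,"wz":0,"gripper":0.5},{"x":0,"y":0,"z":0.1,"wx":0,"wy":0,"wz":0,"gripper":0.5},{"x":0,"y":0,"z":0,"wx":0,"wy":0,"wz":0,"gripper":0.5}]'

```text
time_s: 18.25
position: [0.4568, 0.2863, 0.3013]
tool_rot: [[-0.207, -0.978, -0.0], [-0.978, 0.207, -0.0], [0.0, 0.0, -1.0]]
ft_force: [-0.7, 0.4, -4.3]
grip_width: 0.0128
```

Emit:
step_arm --increments '[{"x":0,"y":0,"z":0.1,"wx":0,"wy":0,"wz":0,"gripper":0.5},{"x":0,"y":0,"z":0.1,"wx":0,"wy":0,"wz":0,"gripper":0.5},{"x":0,"y":0,"z":0.1,"wx":0,"wy":0,"wz":0,"gripper":0.5},{"x":0,"y":0,"z":0,"wx":0,"wy":0,"wz":0,"gripper":0.5}]'

```text
time_s: 18.65
position: [0.4569, 0.2863, 0.2982]
tool_rot: [[-0.207, -0.978, -0.0], [-0.978, 0.207, -0.0], [0.0, 0.0, -1.0]]
ft_force: [-0.6, -0.2, -3.9]
grip_width: 0.013
```

Underside is at about 78 mm with no contact yet. Continuing in small steps.

Emit:
step_arm --increments '[{"x":0,"y":0,"z":0.1,"wx":0,"wy":0,"wz":0,"gripper":0.5},{"x":0,"y":0,"z":0.1,"wx":0,"wy":0,"wz":0,"gripper":0.5},{"x":0,"y":0,"z":0,"wx":0,"wy":0,"wz":0,"gripper":0.5}]'

```text
time_s: 18.95
position: [0.4569, 0.2863, 0.2963]
tool_rot: [[-0.207, -0.978, -0.0], [-0.978, 0.207, 0.0], [-0.0, 0.0, -1.0]]
ft_force: [-0.0, 0.2, -4.3]
grip_width: 0.013
```

Emit:
step_arm --increments '[{"x":0,"y":0,"z":0.1,"wx":0,"wy":0,"wz":0,"gripper":0.5},{"x":0,"y":0,"z":0.1,"wx":0,"wy":0,"wz":0,"gripper":0.5},{"x":0,"y":0,"z":0,"wx":0,"wy":0,"wz":0,"gripper":0.5}]'

```text
time_s: 19.25
position: [0.4569, 0.2863, 0.2947]
tool_rot: [[-0.207, -0.978, 0.0], [-0.978, 0.207, 0.0], [-0.0, -0.0, -1.0]]
ft_force: [-1.1, 0.3, 0.5]
grip_width: 0.0128
```

Emit:
step_arm --increments '[{"x":0,"y":0,"z":0.1,"wx":0,"wy":0,"wz":0,"gripper":0.5},{"x":0,"y":0,"z":0.1,"wx":0,"wy":0,"wz":0,"gripper":0.5},{"x":0,"y":0,"z":0,"wx":0,"wy":0,"wz":0,"gripper":0.5}]'

```text
time_s: 19.55
position: [0.4569, 0.2863, 0.2929]
tool_rot: [[-0.207, -0.978, 0.001], [-0.978, 0.207, 0.0], [-0.0, -0.001, -1.0]]
ft_force: [-2.9, -1.1, 6.1]
grip_width: 0.0127
```

Emit:
step_arm --increments '[{"x":0,"y":0,"z":-0.1,"wx":0,"wy":0,"wz":0,"gripper":0.5},{"x":0,"y":0,"z":-0.07,"wx":0,"wy":0,"wz":0,"gripper":0.5},{"x":0,"y":0,"z":0,"wx":0,"wy":0,"wz":0,"gripper":0.5},{"x":0,"y":0,"z":0,"wx":0,"wy":0,"wz":0,"gripper":0.5}]' --newtons 40

```text
time_s: 19.95
position: [0.4569, 0.2863, 0.2941]
tool_rot: [[-0.207, -0.978, 0.0], [-0.978, 0.207, 0.0], [-0.0, -0.0, -1.0]]
ft_force: [-1.0, -0.1, 2.3]
grip_width: 0.0129
```

```bash
python3 st.py
```

```text
t 19.95 p [0.4569 0.2863 0.2941] grasp [0.457  0.2863 0.1391] yaw -101.93 tilt 0.02 F [-1.  -0.1  2.3] M [-0.07  0.24 -0.04] w 0.0129 q [ 19.5  26.9  85.9   0.   67.2 121.4]
```

Emit:
step_arm --increments '[{"x":0,"y":0,"z":-0.04,"wx":0,"wy":0,"wz":0,"gripper":1.3},{"x":0,"y":0,"z":0,"wx":0,"wy":0,"wz":0,"gripper":1.5},{"x":0,"y":0,"z":0,"wx":0,"wy":0,"wz":0,"gripper":1.8},{"x":0,"y":0,"z":0,"wx":0,"wy":0,"wz":0,"gripper":2.2},{"x":0,"y":0,"z":0,"wx":0,"wy":0,"wz":0,"gripper":3},{"x":0,"y":0,"z":0,"wx":0,"wy":0,"wz":0,"gripper":4},{"x":0,"y":0,"z":0,"wx":0,"wy":0,"wz":0,"gripper":5},{"x":0,"y":0,"z":0,"wx":0,"wy":0,"wz":0,"gripper":6},{"x":0,"y":0,"z":0,"wx":0,"wy":0,"wz":0,"gripper":6},{"x":0,"y":0,"z":0,"wx":0,"wy":0,"wz":0,"gripper":6}]'

```text
time_s: 20.95
position: [0.4569, 0.2863, 0.2945]
tool_rot: [[-0.207, -0.978, -0.0], [-0.978, 0.207, 0.0], [-0.0, 0.0, -1.0]]
ft_force: [0.1, 0.0, -0.4]
grip_width: 0.0599
```

Emit:
step_arm --increments '[{"x":0,"y":0,"z":-0.5,"wx":0,"wy":0,"wz":0,"gripper":6},{"x":0,"y":0,"z":-1,"wx":0,"wy":0,"wz":0,"gripper":6},{"x":0,"y":0,"z":-1,"wx":0,"wy":0,"wz":0,"gripper":6},{"x":0,"y":0,"z":-1.5,"wx":0,"wy":0,"wz":0,"gripper":6},{"x":0,"y":0,"z":-2,"wx":0,"wy":0,"wz":0,"gripper":6},{"x":0,"y":0,"z":-2,"wx":0,"wy":0,"wz":0,"gripper":6},{"x":0,"y":0,"z":-2,"wx":0,"wy":0,"wz":0,"gripper":6},{"x":0,"y":0,"z":-2,"wx":0,"wy":0,"wz":0,"gripper":6},{"x":3,"y":0,"z":0,"wx":0,"wy":0,"wz":0,"gripper":6},{"x":4,"y":0,"z":0,"wx":0,"wy":0,"wz":0,"gripper":6},{"x":4,"y":0,"z":0,"wx":0,"wy":0,"wz":0,"gripper":6},{"x":4,"y":0,"z":0,"wx":0,"wy":0,"wz":0,"gripper":6},{"x":4,"y":0,"z":0,"wx":0,"wy":0,"wz":0,"gripper":6},{"x":4,"y":0,"z":0,"wx":0,"wy":0,"wz":0,"gripper":6},{"x":4,"y":0,"z":0,"wx":0,"wy":0,"wz":0,"gripper":6},{"x":4,"y":0,"z":0,"wx":0,"wy":0,"wz":0,"gripper":6},{"x":3,"y":0,"z":0,"wx":0,"wy":0,"wz":0,"gripper":6},{"x":0,"y":0,"z":0,"wx":0,"wy":0,"wz":0,"gripper":6},{"x":0,"y":0,"z":0,"wx":0,"wy":0,"wz":0,"gripper":6}]'

```text
time_s: 22.85
position: [0.3864, -0.0466, 0.4152]
tool_rot: [[-0.208, -0.978, 0.001], [-0.978, 0.208, -0.0], [-0.0, -0.001, -1.0]]
ft_force: [0.1, 0.1, -0.2]
grip_width: 0.0598
```

```bash
python3 st.py; python3 -c "
from h import *
a=snap('side','s5.png')['color'];b=snap('top','t5.png')['color']
o=np.zeros((540,800,3),np.uint8);o[:480,:400]=cv2.resize(a[220:460,240:440],(400,480));o[:,400:]=cv2.resize(b[150:366,120:280],(400,540));cv2.imwrite('pics/c5.png',o)"
```

```text
t 22.85 p [ 0.3864 -0.0466  0.4152] grasp [ 0.3866 -0.0466  0.2602] yaw -102.03 tilt 0.06 F [ 0.1  0.1 -0.2] M [-0.   -0.03 -0.04] w 0.0598 q [-24.4   4.8  95.8   0.   79.3  77.6]
```

View pics/c5.png

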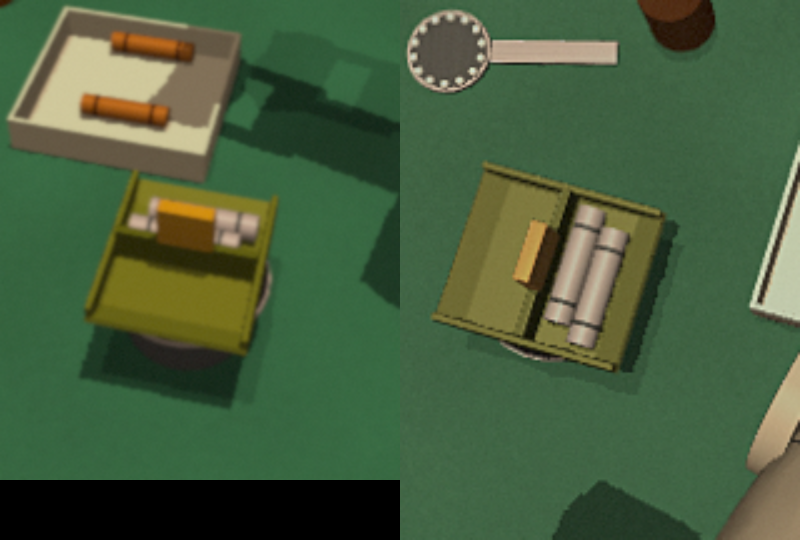

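```bash
python3 - <<'E'
from h import *
a=load("t5.png");b=load("s5.png")
T=np.array([[224.8,235.2],[206,297.2],[133.6,277.2],[153.6,216]]);S=np.array([[308.5,307],[378.5,320],[362.5,395],[285,379]])
def M(im,uv):
    R=cv2.Rodrigues(np.array(im["rvec"],float))[0];t=np.array(im["tvec"],float).reshape(3,1)
    return np.hstack([R,t]),cv2.undistortPoints(uv.reshape(-1,1,2),np.array(im["camera_matrix"],float),np.array(im["distortion"],float)).reshape(-1,2).T
A,u=M(a,T);B,v=M(b,S);X=cv2.triangulatePoints(A,B,u,v);X=(X[:3]/X[3]).T
print(np.round(X,4),X.mean(0));c=X.mean(0);n=np.linalg.svd(X-c)[2][2];print("tilt",np.degrees(np.arccos(abs(n[2]))))
H=cv2.cvtColor(a["color"],cv2.COLOR_BGR2HSV)
print("plane ctr",plane(a,T,.104).mean(0))
print("bar",plane(a,[[(536-400)/2.5+120,255/2.5+150]],.159))
k=(np.abs(a["color"].astype(int)-load("top0.png")["color"]).max(2)>60)
for n,(x,y) in dict(b1=(230,150),b2=(410,155),jig=(453,180),str=(165,170)).items(): print(n,k[y-25:y+25,x-25:x+25].mean())
E
```

```text
[[0.5067 0.1927 0.0965]
 [0.3746 0.2206 0.0945]
 [0.408  0.3784 0.0907]
 [0.5401 0.3505 0.0914]] [0.45735658 0.28555493 0.09327961]
tilt 1.665763092116028
plane ctr [0.45686404 0.28257781 0.104     ]
bar [[0.45512093 0.27928436 0.159     ]]
b1 0.0
b2 0.0
jig 0.0
str 0.0
```

```bash
python3 -c "
from rig import env
print(env.close_job(), env.observe()['time_s'])"
```

```text
the job is handed in; nothing more can be done
the job is handed in; nothing more can be done
```

The job is handed in. Both wooden muddlers are in the tub, and the dish is released on the riser with both steel ones in their half.

**What I did:** I gripped the larger dish by its handle, carried it level to the tub and tipped it 46° about the wooden-side lip. I felt the riser pad at a dish-underside height of about 75 mm, backed off to about 2 N and let go. The robot clock read about 23 s when I last checked, against the 64 s limit.

**Last checks:**
- **Contents:** the pictures show both wooden rods in the tub and both steel rods beside the divider.
- **Centring:** the corners put the dish within about 1–3 mm of the riser centre I had measured. The handle alone gave about 7 mm. Both are inside 20 mm.
- **Level:** two-view triangulation gave a tilt of 1.7°, inside the 4° limit. Its rim heights came out about 11 mm lower than the arm's own measurement. It also put the lighter, empty side low, so I take most of that tilt as error in picking pixels.
- **Other objects:** the bottles, jigger and strainer show no picture change since the start. The gripper is clear, with about zero force on it.

No check failed outright; apart from those differences, everything agreed.

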